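# Find the socket for a sample cell's cap nut

### The arm

A 6-joint arm with a two-finger parallel gripper is mounted at the origin on the work surface. World frame = base frame: x ahead of the robot, y to its left, z up, the work surface at z = 0. Lengths are in m, angles in degrees, forces in N, time in s.
With the tool pointing down it reaches from about 0.35 to 0.8 m from the base axis. Payload 7.3 kg.
Tool frame: the origin (TCP) lies at the very end of the fingers, on their centre line; the grasp point (between the pads) lies 19 mm behind it; z points along the fingers, x is the direction in which the jaws open and shut, and the axes are right-handed (so a half turn about z gives the same grasp; the last joint's range is limited). The gripper opens to 85 mm and grips with 20 to 120 N. Pads are 22 mm wide; open, the fingers measure 114 mm over their backs; the gripper's body (76 mm by 85 mm) begins 54 mm behind the grasp point. The pads swing forward as they close: fully open they stand 13 mm farther back than shut.
Start: joints at [58.957, 19.595, 87.324, -0, 73.075, -8.365], TCP at [0.202, 0.484, 0.231] pointing down, gripper open.
Joint ranges: [-145.02, 145.02], [-44.19, 115.74], [2.07, 154.8], [-57.11, 237.11], [16.16, 152.29], [-177.93, 177.93]. Speed limits (degrees/s): [147.25, 147.25, 180, 180, 180, 180].

### API

Orientations are given as [roll, pitch, yaw] about the fixed x, y, z axes, in that order (R = Rz(yaw) Ry(pitch) Rx(roll)).
In Python, from station import env gives the robot as it stands.
- The arm moves only by the shell command python3 -m creep 'ROWS' [FORCE]. ROWS is JSON, a list that holds one entry, the list of rows, each a list of 7 numbers: the closure, from -1 (fully open) to 1 (shut), so that 0 is half open, then the shift along the tool's x, y, z scaled (see below), then the turn, a rotation vector about the tool's x, y, z scaled (see below). A call has exactly 5 rows; each row shifts and turns the commanded pose from where the row before left it, along the tool's axes as they then stand; what a row does not reach is not made up. The controller multiplies each number of a shift by 40 mm and each number of a turn by 0.12 rad. A row lasts 1/12 s, in which the tool goes at most 41.7 mm and 7.16 degrees, less where a joint would pass 70% of its speed; a pose out of reach is approached as far as the arm can. A call with a number of a shift or a turn outside -1 to 1 is refused whole. A call with a gripper value outside its range is refused whole. The fingers move at their own pace and stop on an object; FORCE is the grip in N (left out, the last holds). Time passes only in rows, so rows that do not move let the fingers close, or fill a call up. It gives the time, the measured TCP pose, the force and the opening at its end, in the units of the state.
- env.sense(): the state, without advancing time (a new reading comes with each control period).
- env.capture(name): name is "scene" or "top"; returns the picture (384x512x3 uint8, red, green, blue); there is no depth.
- env.get_calibration(name): a dict with "K" (3x3 intrinsics, pixels), "xyz" and "orientation" of the camera in the world. Camera axes: x right, y up, looking along -z (the intrinsics and any distortion apply to the point x, -y, -z); pixel columns grow to the right and rows downward; lengths in m; the calibration is good to about 2 mm. A picture is of the moment at which its call begins. get_calibration takes no time and is no camera call.
- env.finish_job(): hands the job in, once; it reports no verdict.
The state is a dict: "clock": time; "joint_positions": joint angles; "dq": joint speeds; "effort": joint torques, N m; "eef_pos": TCP position; "orientation": TCP orientation; "ft_force": force on the tool from outside, world axes, zero at the start; "moment": the same for the moment, N m; "finger_gap": finger opening in m.
Only numpy, scipy, OpenCV 4.12 (cv2) and the standard library are available. Lean on these libraries where they do the work, as an engineer would, in place of code of your own. Each camera call takes 0.05 s, during which the arm holds its last target. There are 200 camera calls.

### The job

The sample cell held in the blue bench clamp has a brass hex cap nut of unknown size: try the sockets from the red tray on it, standing any that does not fit back upright in a recess of the tray. Push the one that fits fully home over the nut, until its mouth rests on the floor of the round recess about the nut, and finish while still gripping it there, ready to turn the nut. Leave the ratchet, the jar and the mouse where they are.

Things in the scene. Friction and masses are not known exactly. Their poses are not given: they have to be found in the camera images.
- clamp_seat (a point): top of the blue clamp's 190 x 100 x 8 mm base, centre of its cell. Jaws 44 mm high; screw and bar out to 122 mm along x. The fitting socket, turned to match the nut, goes down till its mouth meets the recess floor, 57 mm above here; a smaller one stops on the nut's top, 23 mm higher, a larger one goes over the nut but stops on the recess's rim, 5 mm higher
- cell_A: fixed steel sample cell, 56 mm diameter, 62 mm high; in its top a 5 mm deep round recess, 3 mm wider than the fitting socket, with a rigid brass hex cap nut that rises from the recess floor (57 mm up) to 80 mm, its top 2.5 mm bevelled 1.8 mm inward. The 3 nuts are 22, 27 and 32 mm across flats, not told which. Origin: underside centre, z up, x through the middle of a nut flat. One stands in the clamp, two in a rack
- cell_B: fixed steel sample cell, 56 mm diameter, 62 mm high; in its top a 5 mm deep round recess, 3 mm wider than the fitting socket, with a rigid brass hex cap nut that rises from the recess floor (57 mm up) to 80 mm, its top 2.5 mm bevelled 1.8 mm inward. The 3 nuts are 22, 27 and 32 mm across flats, not told which. Origin: underside centre, z up, x through the middle of a nut flat. One stands in the clamp, two in a rack
- cell_C: fixed steel sample cell, 56 mm diameter, 62 mm high; in its top a 5 mm deep round recess, 3 mm wider than the fitting socket, with a rigid brass hex cap nut that rises from the recess floor (57 mm up) to 80 mm, its top 2.5 mm bevelled 1.8 mm inward. The 3 nuts are 22, 27 and 32 mm across flats, not told which. Origin: underside centre, z up, x through the middle of a nut flat. One stands in the clamp, two in a rack
- tray: red socket tray, fixed, 100 x 290 mm and 16 mm tall, with three round recesses of 49 mm diameter, 8 mm deep, in a row along its y axis 90 mm apart. Origin at the centre of its underside, z up.
- tray_slot0 (a point): centre of the floor of one recess of the tray (8 mm above the bench), at y = -90 mm in the tray's frame; a socket stands here at the start
- tray_slot1 (a point): centre of the floor of one recess of the tray (8 mm above the bench), at y = 0 mm in the tray's frame; a socket stands here at the start
- tray_slot2 (a point): centre of the floor of one recess of the tray (8 mm above the bench), at y = 90 mm in the tray's frame; a socket stands here at the start
- socket_22: loose steel hand socket, size 22, about 190 g, standing mouth down in any recess. 62 mm tall; lower 29 mm 32.4 mm diameter with a hex bore 23.2 mm across flats, 29 mm deep (fits a 22 mm nut); above 37 mm the round knurled drive end, 28 mm diameter, to grip; 13 mm square hole on top. Origin: centre of its mouth, z up its axis, x through the middle of a bore flat (flats every 60 degrees)
- socket_27: loose steel hand socket, size 27, about 240 g, standing mouth down in any recess. 62 mm tall; lower 29 mm 38.2 mm diameter with a hex bore 28.2 mm across flats, 29 mm deep (fits a 27 mm nut); above 37 mm the round knurled drive end, 28 mm diameter, to grip; 13 mm square hole on top. Origin: centre of its mouth, z up its axis, x through the middle of a bore flat (flats every 60 degrees)
- socket_32: loose steel hand socket, size 32, about 300 g, standing mouth down in any recess. 62 mm tall; lower 29 mm 43.9 mm diameter with a hex bore 33.2 mm across flats, 29 mm deep (fits a 32 mm nut); above 37 mm the round knurled drive end, 28 mm diameter, to grip; 13 mm square hole on top. Origin: centre of its mouth, z up its axis, x through the middle of a bore flat (flats every 60 degrees)
- ratchet: bystander: ratchet handle lying loose on the bench, 205 mm long, 27 mm high, black grip, steel head; origin under its middle, x towards the head
- jar: bystander: loose amber glass jar with white cap, 54 mm diameter, 85 mm tall; origin at the centre of its underside
- mouse: bystander: black computer mouse, loose on the bench, 110 x 58 x 36 mm; origin at the centre of its underside
Not all that is in view belongs to the job. What is shaped like the socket_32 but purple is not meant.

How it is judged (in metres and radians):
At the end, for the whole second after the job is handed in: The matching socket is on the clamped cell's nut, mouth within 2.5 mm of the recess floor, axis within 4 mm and 0.07 rad of the cell's, still, between the fingers with over 2 N; the other two stand in the tray within 0.15 rad of upright, underside less than 20 mm above the tray's (((z of socket_22 in the frame of clamp_seat between 0.053 and 0.0595 m and horizontal distance between socket_22 and clamp_seat below 0.004 m and angle between socket_22's own z axis and vertical below 0.07 rad and linear speed of socket_22 below 0.02 m/s and contact force between the fingers and socket_22 above 2 N and z of the grasp point in the frame of socket_22 below 0.072 m and angle between each of socket_27, socket_32's own z axis and vertical below 0.15 rad and x of socket_27 in the frame of tray between -0.05 and 0.05 m and y of socket_27 in the frame of tray between -0.145 and 0.145 m and z of socket_27 in the frame of tray between 0.004 and 0.02 m and x of socket_32 in the frame of tray between -0.05 and 0.05 m and y of socket_32 in the frame of tray between -0.145 and 0.145 m and z of socket_32 in the frame of tray between 0.004 and 0.02 m) or (z of socket_27 in the frame of clamp_seat between 0.053 and 0.0595 m and horizontal distance between socket_27 and clamp_seat below 0.004 m and angle between socket_27's own z axis and vertical below 0.07 rad and linear speed of socket_27 below 0.02 m/s and contact force between the fingers and socket_27 above 2 N and z of the grasp point in the frame of socket_27 below 0.072 m and angle between each of socket_22, socket_32's own z axis and vertical below 0.15 rad and x of socket_22 in the frame of tray between -0.05 and 0.05 m and y of socket_22 in the frame of tray between -0.145 and 0.145 m and z of socket_22 in the frame of tray between 0.004 and 0.02 m and x of socket_32 in the frame of tray between -0.05 and 0.05 m and y of socket_32 in the frame of tray between -0.145 and 0.145 m and z of socket_32 in the frame of tray between 0.004 and 0.02 m) or (z of socket_32 in the frame of clamp_seat between 0.053 and 0.0595 m and horizontal distance between socket_32 and clamp_seat below 0.004 m and angle between socket_32's own z axis and vertical below 0.07 rad and linear speed of socket_32 below 0.02 m/s and contact force between the fingers and socket_32 above 2 N and z of the grasp point in the frame of socket_32 below 0.072 m and angle between each of socket_22, socket_27's own z axis and vertical below 0.15 rad and x of socket_22 in the frame of tray between -0.05 and 0.05 m and y of socket_22 in the frame of tray between -0.145 and 0.145 m and z of socket_22 in the frame of tray between 0.004 and 0.02 m and x of socket_27 in the frame of tray between -0.05 and 0.05 m and y of socket_27 in the frame of tray between -0.145 and 0.145 m and z of socket_27 in the frame of tray between 0.004 and 0.02 m))); the arm keeps its last pose, push and grip.
It fails at once if the ratchet is pushed more than 30 mm from its place (distance of ratchet from where it was at the start of the episode above 0.03 m).
It fails at once if the jar is pushed more than 30 mm from its place or tipped (distance of jar from where it was at the start of the episode above 0.03 m or angle between jar's own z axis and vertical above 0.5 rad).
It fails at once if the mouse is pushed more than 30 mm from its place (distance of mouse from where it was at the start of the episode above 0.03 m).
It also fails if it takes over 72 s, if anything falls off the work surface, if the arm or the gripper's body presses on something with over 40 N, if the wrist force passes 120 N, or if a joint passes its speed limit or range.

## Working session

There is one attempt and no reset: what is moved stays moved. The work goes in short steps, Python scripts to look and compute and a shell command to move; the robot and the scene stay as the last step left them, time stands still between calls to the robot, and variables do not carry over. Pictures are saved under pics/ and viewed, about 8 in all and at most 12, crops included, and the job is handed in when it is done.

```bash
ls; mkdir -p pics
python3 - <<'E'
from station import env
import cv2
for n in("scene","top"):
    im=env.capture(n); cv2.imwrite(f"pics/{n}0.png",im[:,:,::-1]); print(n,env.get_calibration(n))
print(env.sense())
a=cv2.imread("pics/scene0.png");b=cv2.imread("pics/top0.png")
E
```

```text
pics
scene {'K': array([[354.29011238,   0.        , 257.22928757],
       [  0.        , 354.29011238, 190.72331369],
       [  0.        ,   0.        ,   1.        ]]), 'xyz': array([0.81037899, 0.36424293, 0.73680772]), 'orientation': array([ 32.5832305 ,  -0.69133175, 146.30486665])}
top {'K': array([[472.82530636,   0.        , 250.82582362],
       [  0.        , 472.82530636, 197.25628422],
       [  0.        ,   0.        ,   1.        ]]), 'xyz': array([ 0.42046099, -0.01276692,  1.29979243]), 'orientation': array([ 6.84549129e+00,  4.39044552e-02, -8.95011494e+01])}
{'clock': 0.1, 'joint_positions': array([ 5.89561182e+01,  1.96342720e+01,  8.73695034e+01, -1.13986912e-03,
        7.30733162e+01, -8.36607790e+00]), 'dq': array([-0.09373769, -0.22810354, -0.03323123,  0.0629463 ,  0.09336358,
        0.08038002]), 'effort': array([ 1.98889073e-03, -4.34450483e+01, -2.46489286e+01, -6.85854548e-05,
        4.66120298e-03,  7.29773933e-05]), 'eef_pos': array([0.20223266, 0.4841267 , 0.23069262]), 'orientation': array([-1.79989862e+02,  7.64298091e-02,  6.73225355e+01]), 'ft_force': array([-0.50776554,  0.38479186, -0.43569233]), 'moment': array([-0.01741103,  0.02576298,  0.00889876]), 'finger_gap': 0.08577138806406948}
```

View pics/scene0.png

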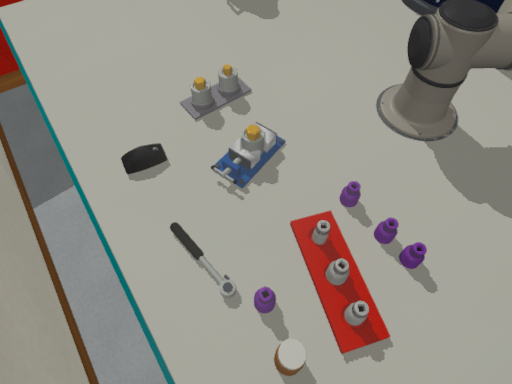

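View pics/top0.png

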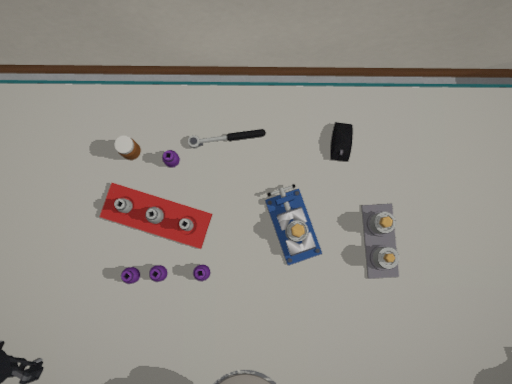

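The scene picture shows the tray with sockets at (321,232), (339,271), (357,312) and the clamp cell at (253,135). The top picture shows the tray corners around (112,185)–(204,246), the clamp nut at (298,230) and the rack nuts at (387,222) and (390,258). I'll enlarge these regions.

Run:
```python
import cv2,numpy as np
s=cv2.imread("pics/scene0.png");t=cv2.imread("pics/top0.png")
c=lambda im,x,y,w,h:cv2.resize(im[y:y+h,x:x+w],(400,300),interpolation=cv2.INTER_CUBIC)
# 
m=np.vstack([np.hstack([c(t,265,180,80,60+0),c(t,95,180,120,90)]),np.hstack([c(s,213,110,80,60),c(s,285,205,120,90)])])
cv2.imwrite("pics/m1.png",m)
m=np.vstack([np.hstack([c(t,278,215,40,30),c(t,369,208,40,30)]),np.hstack([c(t,370,243,40,30),c(t,265,215,80,60)])])
cv2.imwrite("pics/m2.png",m)
```

```text
(no output)
```

View pics/m1.png

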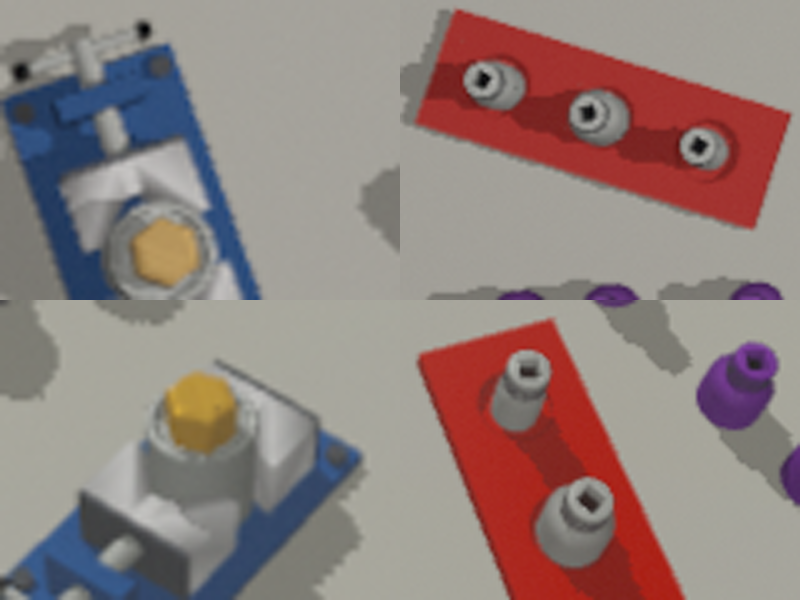

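View pics/m2.png

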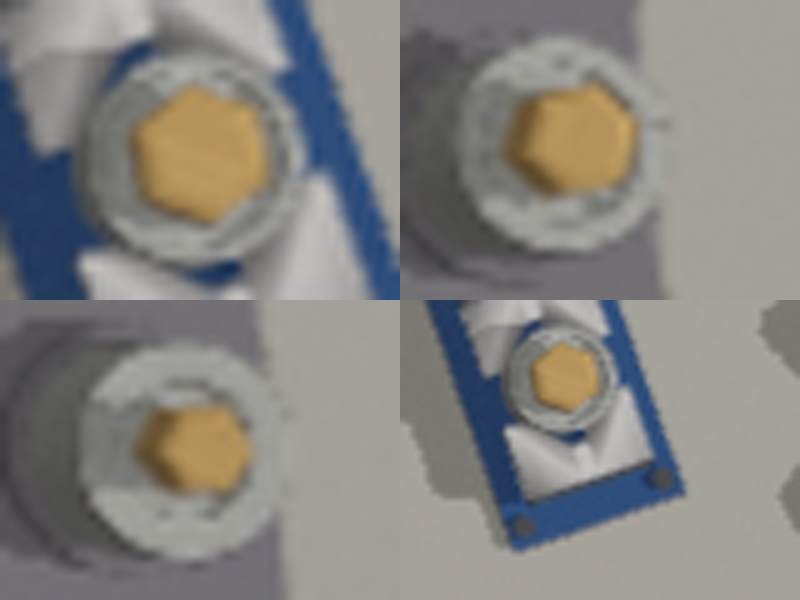

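The clamped nut is clearly the widest: about 13 px across flats at about 0.39 px/mm, against about 11 and 9 px for the rack nuts, so it is the 32. The middle socket in the tray is the widest at about 17 px (44 mm), so it is socket_32. I'll fit model silhouettes in both cameras to get positions.

```bash
cat > h.py <<'E'
import cv2,numpy as np
from scipy.spatial.transform import Rotation as Ro
from scipy.optimize import minimize
from station import env
CAL={n:env.get_calibration(n) for n in("scene","top")}
def proj(n,P):
    c=CAL[n]; R=Ro.from_euler('xyz',c["orientation"],degrees=True).as_matrix()
    p=(np.atleast_2d(P)-c["xyz"])@R; q=p*[1,-1,-1]; q=q@c["K"].T; return q[:,:2]/q[:,2:]
def ring(r,z,n,a0=0):
    a=a0+np.arange(n)*2*np.pi/n; return np.c_[r*np.cos(a),r*np.sin(a),np.full(n,z)]
def nut(af,yaw):  # z from recess floor .065 world
    k=1/np.cos(np.pi/6); a=yaw+np.pi/6
    return np.vstack([ring(af/2*k,.070,6,a),ring(af/2*k,.0855,6,a),ring((af/2-.0018)*k,.088,6,a)])
def sat(im):
    f=im.astype(float); return (f.max(2)-f.min(2))/f.max(2).clip(1)
def rast(n,P,box):
    x,y,w,h=box; S=8; m=np.zeros((h*S,w*S),np.uint8)
    q=(proj(n,P)-[x,y]+.5)*S-.5
    cv2.fillConvexPoly(m,cv2.convexHull(np.round(q*16).astype(np.int32)),255,shift=4)
    return cv2.resize(m,(w,h),interpolation=cv2.INTER_AREA)/255.
def fit(obs,model,x0,step):
    # obs: list of (camera, box, alpha)
    f=lambda p:sum(((rast(n,model(p),b)-a)**2).sum() for n,b,a in obs)
    s=np.vstack([x0]+[np.array(x0)+np.eye(len(x0))[i]*step[i] for i in range(len(x0))])
    r=minimize(f,x0,method='Nelder-Mead',options=dict(initial_simplex=s,xatol=1e-5,fatol=1e-3,maxiter=400))
    return r.x,r.fun
def onplane(n,uv,z):
    r=minimize(lambda p:((proj(n,[p[0],p[1],z])-uv)**2).sum(),[.45,0],method='Nelder-Mead',options=dict(xatol=1e-6,fatol=1e-8)); return r.x
E
python3 - <<'E'
from h import *
im={n:cv2.imread(f"pics/{n}0.png")[:,:,::-1] for n in CAL}
for n,uv in(("top",(297.8,229.9)),("scene",(253,131))): print("nut",n,onplane(n,uv,.088))
for n,uv in(("top",(151.1,213.6)),("scene",(341.6,264))): print("sock",n,onplane(n,uv,.070))
bx={"top":(284,217,28,26),"scene":(240,120,28,30)}
A={}
for n,b in bx.items():
    x,y,w,h=b; s=im[n].astype(float)[y:y+h,x:x+w]; v=((s[...,0]-s[...,2])/s[...,0].clip(1)); 
    hi=np.percentile(v,90); A[n]=np.clip((v-.08)/(hi-.08),0,1)
c=onplane("top",(297.8,229.9),.088)
for cams in(("top",),("scene",),("top","scene")):
  for af in(.027,.032):
    best=min((fit([(n,bx[n],A[n]) for n in cams],lambda p:nut(af,p[2])+[p[0],p[1],0],[*c,y0],[.003,.003,.1]) for y0 in(0,.35,.7)),key=lambda r:r[1])
    print(cams,af,best[0][:2],np.degrees(best[0][2])%60,best[1])
E
```

```text
nut top [ 0.48279625 -0.13154758]
nut scene [ 0.48665158 -0.12571123]
sock top [0.52289115 0.24928373]
sock scene [0.52307639 0.24886084]
('top',) 0.027 [ 0.48290022 -0.13161321] 31.77131766279467 18.980196643011784
('top',) 0.032 [ 0.48293593 -0.13173181] 37.29763590046371 1.3842793514052487
('scene',) 0.027 [ 0.48356823 -0.13239817] 59.542452086603134 25.21829347727767
('scene',) 0.032 [ 0.48416416 -0.13087629] 36.94153174884683 3.987161219332378
('top', 'scene') 0.027 [ 0.48332812 -0.13208481] 49.316937736981096 45.659483220191696
('top', 'scene') 0.032 [ 0.48331065 -0.13155581] 38.523166612598224 7.036045088068462
```

Both cameras confirm a 32 mm nut at (0.4833, -0.1315), flat yaw about 37.5°. Now the square-hole yaw and a silhouette fit of the middle socket.

Run:
```python
from h import *
im={n:cv2.imread(f"pics/{n}0.png")[:,:,::-1] for n in CAL}
c=np.array([.523,.249])
obs=[];hol=[]
for n in CAL:
    u=proj(n,[*c,.05])[0].astype(int)-15; b=(*u,30,30); x,y=u
    s=im[n].astype(float)[y:y+30,x:x+30]; v=sat(s); red=np.percentile(v,85)
    obs.append((n,b,np.clip(1-(v-.1)/(red-.1),0,1)))
    u=proj(n,[*c,.07])[0].round().astype(int)-4; x,y=u
    g=im[n].astype(float)[y:y+9,x:x+9].mean(2); print(n,u);print(g.astype(int))
    hol.append((n,(*u,9,9),np.clip((np.percentile(g,75)-g)/(np.percentile(g,75)-g.min()),0,1)))
def M(p):
    return np.vstack([ring(.02195,.018,40),ring(.02195,.037,40),ring(.014,.045,40),ring(.014,.07,40)])+[p[0],p[1],0]
for o in(obs[:1],obs[1:],obs): print(fit(o,M,c,[.003,.003]))
sq=lambda p:ring(.0065*2**.5,.07,4,p[2]+np.pi/4)+[p[0],p[1],0]
for o in(hol[:1],hol[1:],hol):
  for y0 in(0,.4,.8,1.2):
    r=fit(o,sq,[*c,y0],[.002,.002,.15]);print(len(o),r[0][:2],np.degrees(r[0][2])%90,r[1])
```

```text
scene [338 260]
[[159 156 148 131 141 154 152 144 134]
 [158 149 127 109 121 143 156 148 146]
 [152 128  87  96 109 117 136 156 149]
 [133  87  51  70  98 107 114 133 153]
 [ 87  51  42  45  65  88 107 111 131]
 [123  39  42  41  44  59  89 115 140]
 [144 102  42  40  42  45  75 124 149]
 [153 151 145  54  42  58 106 147 150]
 [156 157 155 130  72 105 144 150 149]]
top [147 210]
[[113 147 160 157 152 146 160 152 118]
 [138 153 154 139 120  88 150 164 135]
 [148 123  74  45  35  23 118 152 158]
 [152 134  84  28  20  17  78 145 158]
 [152 141  96  37  21  16  74 143 146]
 [150 144 104  50  35  48 101 150 155]
 [140 143 118  94 101 113 160 165 133]
 [119 143 150 154 156 157 152 141 106]
 [ 85  98 130 141 145 147 124 101  99]]
(array([0.52416224, 0.24941065]), np.float64(21.584907374630884))
(array([0.52338772, 0.24960013]), np.float64(4.612885634290422))
(array([0.52381972, 0.24940588]), np.float64(27.64316370519015))
1 [0.52372023 0.24953269] 9.793657312259416 6.249780599816567
1 [0.52395679 0.24960141] 12.142464719910343 6.323360345080385
1 [0.52363076 0.24956786] 11.801006140153428 6.180670130660385
1 [0.52460998 0.25008315] 7.698639660032356 7.005647679873991
1 [0.52289507 0.25050192] 1.8192562824900758 4.122964672265089
1 [0.52319266 0.24967831] 22.47312639375918 4.436825479761347
1 [0.52301819 0.24945993] 41.35545266254817 5.145395976125122
1 [0.5224198 0.2496745] 76.63030997295395 5.361164486614027
2 [0.52353579 0.24957019] 15.388045518319343 11.125379309012331
2 [0.52348662 0.24966663] 13.07780460619972 11.138634948171866
2 [0.52357272 0.24965   ] 16.08223478156986 11.262523563241327
2 [0.52340583 0.24965829] 16.501335546808235 11.192914398751363
```

The socket is at (0.5237, 0.2496) with hole yaw about 13°. I'll approach above it.

```bash
R='' ; python3 -m creep '[[[-0.3,-0.154,0.645,0,0,0,0],[-0.3,-0.154,0.645,0,0,0,0],[-0.3,-0.154,0.645,0,0,0,0],[-0.3,-0.154,0.645,0,0,0,0],[-0.3,-0.154,0.645,0,0,0,0]]]' 40
python3 -m creep '[[[-0.3,-0.154,0.645,0,0,0,0],[-0.3,-0.154,0.645,0,0,0,0],[-0.3,-0.154,0.645,0,0,0,0],[-0.3,-0.154,0.645,0,0,0,0],[-0.3,-0.154,0.645,0,0,0,0]]]' 
python3 -m creep '[[[-0.3,-0.154,0.645,0,0,0,0],[-0.3,-0.154,0.645,0,0,0,0],[-0.3,-0.154,0.645,0,0,0,0],[-0.3,-0.154,0.645,0,0,0,0],[-0.3,-0.154,0.645,0,0,0,0]]]' 
python3 -m creep '[[[-0.3,0,0,0.45,0,0,0.794],[-0.3,0,0,0.45,0,0,0.794],[-0.3,0,0,0.45,0,0,0.794],[-0.3,0,0,0.45,0,0,0.794],[-0.3,0,0,0.45,0,0,0.794]]]'
python3 -m creep '[[[-0.3,0,0,0,0,0,0],[-0.3,0,0,0,0,0,0],[-0.3,0,0,0,0,0,0],[-0.3,0,0,0,0,0,0],[-0.3,0,0,0,0,0,0]]]'
```

```text
clock: 0.52
eef_pos: [0.3102, 0.4053, 0.231]
orientation: [-180.0, 0.0, 67.3]
ft_force: [-0.0, 0.6, 0.3]
finger_gap: 0.0557
clock: 0.93
eef_pos: [0.4174, 0.3271, 0.231]
orientation: [-180.0, 0.0, 67.3]
ft_force: [0.0, 0.5, -0.2]
finger_gap: 0.0555
clock: 1.35
eef_pos: [0.5246, 0.2489, 0.2309]
orientation: [-180.0, 0.0, 67.3]
ft_force: [-0.0, 1.0, 0.5]
finger_gap: 0.0552
clock: 1.77
eef_pos: [0.5236, 0.2498, 0.14]
orientation: [-180.0, 0.0, 39.7]
ft_force: [0.5, -0.7, 0.4]
finger_gap: 0.0557
clock: 2.18
eef_pos: [0.5244, 0.2502, 0.1426]
orientation: [180.0, -0.1, 40.1]
ft_force: [0.4, -0.6, 0.9]
finger_gap: 0.0556
```

```bash
python3 -m creep '[[[-0.3,0,0,0.48,0,0,0],[-0.3,0,0,0.48,0,0,0],[-0.3,0,0,0.48,0,0,0],[-0.3,0,0,0.48,0,0,0],[-0.3,0,0,0.46,0,0,0]]]' 40
python3 -m creep '[[[1,0,0,0,0,0,0],[1,0,0,0,0,0,0],[1,0,0,0,0,0,0],[1,0,0,0,0,0,0],[1,0,0,0,0,0,0]]]' 60
python3 -m creep '[[[1,0,0,0,0,0,0],[1,0,0,0,0,0,0],[1,0,0,0,0,0,0],[1,0,0,0,0,0,0],[1,0,0,0,0,0,0]]]' 60
```

```text
clock: 2.6
eef_pos: [0.5243, 0.2502, 0.0461]
orientation: [180.0, -0.1, 40.1]
ft_force: [-0.3, -0.3, -0.2]
finger_gap: 0.0556
clock: 3.02
eef_pos: [0.5244, 0.2502, 0.0472]
orientation: [180.0, -0.1, 40.0]
ft_force: [0.6, 0.2, -2.5]
finger_gap: 0.0257
clock: 3.43
eef_pos: [0.5243, 0.2501, 0.0469]
orientation: [180.0, -0.1, 40.0]
ft_force: [-1.3, -0.4, 6.4]
finger_gap: 0.0263
```

```bash
python3 -m creep '[[[1,0,0,-0.75,0,0,0],[1,0,0,-0.75,0,0,0],[1,0,0,-0.75,0,0,0],[1,0,0,-0.75,0,0,0],[1,0,0,-0.75,0,0,0]]]'
python3 -m creep '[[[1,-0.461,0.443,0,0,0,0],[1,-0.461,0.443,0,0,0,0],[1,-0.461,0.443,0,0,0,0],[1,-0.461,0.443,0,0,0,0],[1,-0.461,0.443,0,0,0,0]]]'
python3 -m creep '[[[1,-0.461,0.443,0,0,0,0],[1,-0.461,0.443,0,0,0,0],[1,-0.461,0.443,0,0,0,0],[1,-0.461,0.443,0,0,0,0],[1,-0.461,0.443,0,0,0,0]]]'
python3 -m creep '[[[1,-0.461,0.443,0,0,0,0],[1,-0.461,0.443,0,0,0,0],[1,-0.461,0.443,0,0,0,0],[1,-0.461,0.443,0,0,0,0],[1,-0.461,0.443,0,0,0,0]]]'
python3 -m creep '[[[1,0,0,0.25,0,0,0.16],[1,0,0,0.25,0,0,0.16],[1,0,0,0.25,0,0,0.16],[1,0,0,0.25,0,0,0.16],[1,0,0,0.25,0,0,0.16]]]'
python3 -m creep '[[[1,0,0,0,0,0,0],[1,0,0,0,0,0,0],[1,0,0,0,0,0,0],[1,0,0,0,0,0,0],[1,0,0,0,0,0,0]]]'
python3 - <<'E'
from h import *
im={n:env.capture(n) for n in CAL}
for n in im: cv2.imwrite(f"pics/{n}1.png",im[n][:,:,::-1])
c=lambda n,z:proj(n,[.4833,-.1315,z])[0].round().astype(int)
o=[]
for n in CAL:
    u=c(n,.12)-[30,30]; x,y=u; print(n,u); o.append(cv2.resize(im[n][y:y+60,x:x+60,::-1],(400,400),interpolation=cv2.INTER_CUBIC))
cv2.imwrite("pics/c1.png",np.hstack(o))
E
```

```text
clock: 3.85
eef_pos: [0.5232, 0.2498, 0.1968]
orientation: [-180.0, 0.1, 40.0]
ft_force: [0.3, 0.3, -3.8]
finger_gap: 0.0259
clock: 4.27
eef_pos: [0.5095, 0.1218, 0.1955]
orientation: [-180.0, 0.1, 40.0]
ft_force: [0.4, -0.7, -4.1]
finger_gap: 0.0261
clock: 4.68
eef_pos: [0.4959, -0.0054, 0.1955]
orientation: [-179.9, 0.0, 40.0]
ft_force: [0.8, -0.0, -3.1]
finger_gap: 0.0256
clock: 5.1
eef_pos: [0.4823, -0.1325, 0.1955]
orientation: [-179.9, 0.0, 40.0]
ft_force: [0.8, 0.4, -3.0]
finger_gap: 0.0264
clock: 5.52
eef_pos: [0.4825, -0.1314, 0.145]
orientation: [-179.9, 0.0, 34.5]
ft_force: [-0.3, -0.4, -2.6]
finger_gap: 0.026
clock: 5.93
eef_pos: [0.4833, -0.1316, 0.1467]
orientation: [179.9, -0.0, 34.5]
ft_force: [-0.1, 0.4, -2.4]
finger_gap: 0.0262
scene [223  90]
top [269 199]
```

View pics/c1.png

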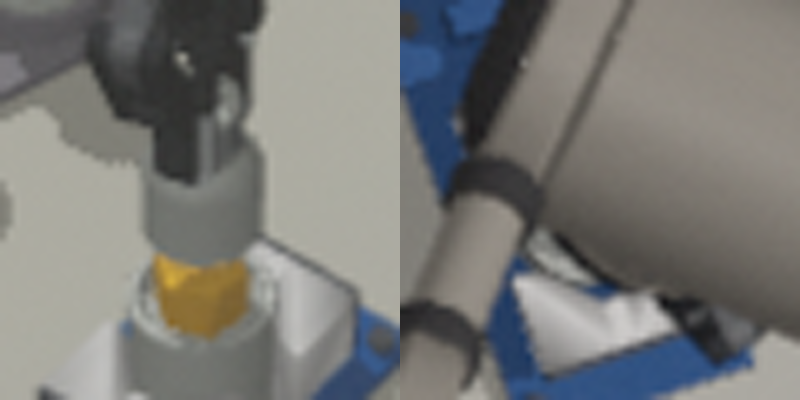

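The socket hangs upright; in the scene crop its mouth centre (column 203) lines up with the nut (203). I'll lower it gently.

```bash
python3 -m creep '[[[1,0,0,0.1,0,0,0],[1,0,0,0.1,0,0,0],[1,0,0,0.1,0,0,0],[1,0,0,0.05,0,0,0],[1,0,0,0.05,0,0,0]]]'
python3 -m creep '[[[1,0,0,0.05,0,0,0],[1,0,0,0.05,0,0,0],[1,0,0,0.05,0,0,0],[1,0,0,0.02,0,0,0],[1,0,0,0,0,0,0]]]'
```

```text
clock: 6.45
eef_pos: [0.4828, -0.1314, 0.1295]
orientation: [-180.0, 0.0, 34.5]
ft_force: [0.5, 0.5, -2.2]
finger_gap: 0.0263
clock: 6.87
eef_pos: [0.4838, -0.132, 0.1249]
orientation: [179.8, -0.1, 34.5]
ft_force: [-3.1, 0.3, 9.7]
finger_gap: 0.0262
```

```bash
python3 -m creep '[[[1,0,0,0,0,0,0.25],[1,0,0,0,0,0,0.25],[1,0,0,0,0,0,0.25],[1,0,0,0,0,0,0],[1,0,0,0,0,0,0]]]'
python3 -m creep '[[[1,0,0,0,0,0,-0.3],[1,0,0,0,0,0,-0.3],[1,0,0,0,0,0,-0.3],[1,0,0,0,0,0,-0.3],[1,0,0,0,0,0,-0.3]]]'
python3 -m creep '[[[1,0,0,0,0,0,-0.3],[1,0,0,0,0,0,-0.3],[1,0,0,0,0,0,-0.3],[1,0,0,0,0,0,-0.3],[1,0,0,0,0,0,-0.3]]]'
```

```text
clock: 7.28
eef_pos: [0.4839, -0.1321, 0.1248]
orientation: [179.8, -0.1, 29.4]
ft_force: [-2.1, 0.0, 6.5]
finger_gap: 0.026
clock: 7.7
eef_pos: [0.4839, -0.1319, 0.1249]
orientation: [179.8, -0.1, 39.8]
ft_force: [-1.6, 1.0, 9.2]
finger_gap: 0.0261
clock: 8.12
eef_pos: [0.4839, -0.1318, 0.1247]
orientation: [179.8, -0.1, 50.1]
ft_force: [-0.9, 0.7, 6.6]
finger_gap: 0.0262
```

```bash
python3 -m creep '[[[1,0,0,0.02,0,0,-0.2],[1,0,0,0.02,0,0,-0.2],[1,0,0,0,0,0,-0.2],[1,0,0,0,0,0,-0.1],[1,0,0,0,0,0,0]]]'
python3 -m creep '[[[1,0,0,0,0,0,-0.2],[1,0,0,0,0,0,-0.2],[1,0,0,0,0,0,0],[1,0,0,0,0,0,0],[1,0,0,0,0,0,0]]]'
python3 -m creep '[[[1,0,0,0,0,0,-0.2],[1,0,0,0,0,0,-0.2],[1,0,0,0,0,0,0],[1,0,0,0,0,0,0],[1,0,0,0,0,0,0]]]'
```

```text
clock: 8.53
eef_pos: [0.4842, -0.1319, 0.124]
orientation: [179.8, -0.1, 54.8]
ft_force: [-1.9, 0.5, 14.2]
finger_gap: 0.0259
clock: 8.95
eef_pos: [0.4839, -0.1318, 0.1235]
orientation: [179.8, -0.0, 57.6]
ft_force: [-2.5, 1.5, 10.7]
finger_gap: 0.0259
clock: 9.37
eef_pos: [0.4836, -0.1318, 0.1226]
orientation: [179.9, -0.0, 60.3]
ft_force: [-0.7, -0.6, 6.4]
finger_gap: 0.0256
```

The socket sinks as it turns toward 60°. I'll press on here.

```bash
python3 -m creep '[[[1,0,0,0.03,0,0,-0.1],[1,0,0,0.03,0,0,-0.1],[1,0,0,0.03,0,0,0],[1,0,0,0,0,0,0],[1,0,0,0,0,0,0]]]'
python3 -m creep '[[[1,0,0,0.02,0,0,-0.1],[1,0,0,0,0,0,-0.1],[1,0,0,0,0,0,0],[1,0,0,0,0,0,0],[1,0,0,0,0,0,0]]]'
```

```text
clock: 9.78
eef_pos: [0.4836, -0.1319, 0.1192]
orientation: [179.9, 0.0, 61.7]
ft_force: [-2.1, -0.7, 7.8]
finger_gap: 0.0262
clock: 10.2
eef_pos: [0.4833, -0.1317, 0.1175]
orientation: [179.9, 0.0, 63.0]
ft_force: [-0.7, -1.1, 3.1]
finger_gap: 0.0264
```

```bash
python3 -m creep '[[[1,0,0,0.05,0,0,0],[1,0,0,0.05,0,0,0],[1,0,0,0.05,0,0,0],[1,0,0,0.05,0,0,0],[1,0,0,0,0,0,0]]]'
python3 -m creep '[[[1,0,0,0.05,0,0,0],[1,0,0,0.05,0,0,0],[1,0,0,0.05,0,0,0],[1,0,0,0,0,0,0],[1,0,0,0,0,0,0]]]'
```

```text
clock: 10.62
eef_pos: [0.4833, -0.1318, 0.1096]
orientation: [179.9, 0.0, 63.1]
ft_force: [-1.2, -0.1, 5.6]
finger_gap: 0.0262
clock: 11.03
eef_pos: [0.4835, -0.132, 0.1042]
orientation: [179.9, 0.0, 63.1]
ft_force: [-2.1, -0.5, 11.4]
finger_gap: 0.026
```

```bash
python3 -m creep '[[[1,0,0,0.03,0,0,0],[1,0,0,0.02,0,0,0],[1,0,0,0,0,0,0],[1,0,0,0,0,0,0],[1,0,0,0,0,0,0]]]'
python3 -m creep '[[[1,0,0,0,0,0,0],[1,0,0,0,0,0,0],[1,0,0,0,0,0,0],[1,0,0,0,0,0,0],[1,0,0,0,0,0,0]]]'
python3 - <<'E'
from h import *
im={n:env.capture(n) for n in CAL}
for n in im: cv2.imwrite(f"pics/{n}2.png",im[n][:,:,::-1])
x,y=proj("scene",[.4833,-.1315,.1])[0].round().astype(int)-30
a=cv2.resize(im["scene"][y:y+60,x:x+60,::-1],(400,400),interpolation=cv2.INTER_CUBIC)
b=cv2.resize(im["scene"][205:355,285:435,::-1],(400,400),interpolation=cv2.INTER_CUBIC)
cv2.imwrite("pics/c2.png",np.hstack([a,b]))
E
```

```text
clock: 11.45
eef_pos: [0.4837, -0.1321, 0.1039]
orientation: [179.8, 0.0, 63.1]
ft_force: [-6.9, -0.5, 27.1]
finger_gap: 0.0264
clock: 11.87
eef_pos: [0.4836, -0.1321, 0.1038]
orientation: [179.8, 0.0, 63.1]
ft_force: [-8.0, -1.1, 25.4]
finger_gap: 0.0258
```

View pics/c2.png

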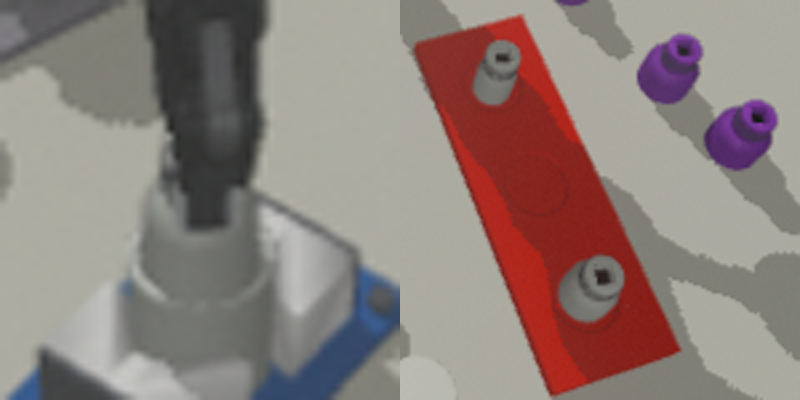

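The crop shows socket_32 sitting inside the recess: the rim rings it at about (205,290) and the nut is hidden. The other two sockets stand upright in the tray at (497,75) and (590,285). The hard stop came at TCP z 0.1039, which puts the mouth at about 0.065, the floor height.

```bash
python3 -c "
from station import env
print(env.finish_job())"
```

```text
the job is handed in; nothing more can be done
None
```

The clamped nut is the 32 mm one, and socket_32 is pushed home over it and still gripped; the job is handed in. I judged the size from the camera pictures before moving: the 32 mm outline fitted the nut far better than 27 mm, so the other two sockets never left the tray.

**How it went:** I took socket_32 from the middle recess. My first guess at its turn was wrong and it stopped on the nut's bevel, so I turned it under a light push. It dropped over the nut at tool yaw 60–63°.

**Last checks:**
- **Seating:** it came to a hard stop at tool height 0.1038–0.1039 m with about 25 N of push. That puts the mouth at about 0.065 m, the height of the recess floor. The mouth height comes from where I gripped the socket, not from a direct measurement.
- **Position:** the tool is about 0.7 mm from my estimate of the nut's centre and within 0.2° of vertical.
- **Grip:** set to 60 N. The finger opening reads about 26 mm on a 28 mm shank. I put this down to give in the pads and did not look into it.
- **Picture:** the last crop shows the socket inside the recess rim with the nut hidden, and the other two sockets upright in the tray. The ratchet, jar and mouse were not in that crop, but no move went near them.

The clock stood at about 12 s of the 72 s allowed. The hand-in gives no verdict, so I don't know the official result.

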